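# Clip an injector into its holding fixture and lock the cam clamp

### The arm

A 6-joint arm with a two-finger parallel gripper is mounted at the origin on a cart in front of the work surface, level with it; the furniture and walls round the work are solid. World frame = base frame: x ahead of the robot, y to its left, z up, the work surface at z = 0. Lengths are in m, angles in rad, forces in N, time in s.
With the tool pointing down it reaches from about 0.375 to 0.925 m from the base axis. Payload 5.7 kg.
Tool frame: the origin (TCP) lies midway between the tips of the shut fingers; the grasp point (between the pads) lies 19 mm behind it; z points along the fingers, y is the line along which they close (so a half turn about z gives the same grasp; the last joint's range is limited). The gripper opens to 88 mm and grips with 3 to 60 N. Pads are 20 mm wide; open, the fingers measure 115 mm over their backs; the gripper's body (75 mm by 178 mm) begins 61 mm behind the grasp point.
Start: joints at [1.195, 0.359, 1.51, -0, 1.272, -0.115], TCP at [0.155, 0.58, 0.223] pointing down, gripper open.
Joint ranges: [-2.97, 2.97], [-1.01, 2.36], [0.21, 2.38], [-0.96, 4.11], [0.2, 2.71], [-2.98, 2.98]. Speed limits (rad/s): [2.39, 2.39, 3.14, 3.14, 3.14, 3.14].

### API

Orientations are given as a unit quaternion [x, y, z, w].
In Python, from bench import move_ptp, servo_line, goto_joints, move_gripper, sleep, inverse_kinematics, capture, PlanningError, close_job, spot_in, silhouettes, current_clock, current_joint_pos, current_qvel, current_joint_torque, current_position, current_orientation, current_force, current_torque, current_finger_gap, current_grip_force gives the robot as it stands. Calls block until the motion is done:
- move_ptp(position, orientation): joint-space move of the TCP to a pose.
- servo_line(position, orientation=None, rate=0.15, contact_N=None): straight line of the TCP; orientation=None keeps the orientation; rate is the mean speed in m/s. With contact_N (N) it stops when the force on the tool has changed by that much, and returns True; else False.
- goto_joints(angles): joint-space move.
- move_gripper(opening): finger opening in m; the grip force is fixed at half the most; returns when the fingers have stopped.
- sleep(seconds).
- inverse_kinematics(position, orientation): joint angles nearest the present ones, or None.
- capture(name): name is "scene" or "top"; returns a dict with "image" (420x560x3 uint8, blue, green, red), "range_z" (420x560 float32, m along the optical axis (not along the pixel's ray), 0 where there is no reading), "intrinsics" (3x3 intrinsics, pixels), "R" (3x3) and "t" (3): a world point X has camera coordinates R X + t. Camera axes: x right, y down, z forward; pixel columns grow to the right and rows downward; lengths in m; the calibration is good to about 2 mm. A picture is of the moment at which its call begins.
A pose or a line that the arm cannot do raises PlanningError and nothing moves.
- close_job(): hands the job in; it is judged then, once.
Trained networks look in the newest picture that a camera, given by its name, has taken for a name from the list of things; names that differ only in an ending like _2 or _b are one class to them, and where a whole thing is asked for, a point or a joint stands for the part that bears it (a point fixed in the world has none). Each returns a list of dicts, best first, with "conf" (0 to 1); they miss things now and then, are a little off and sometimes report something else, mostly with a low value. They report only what shows in the picture. A call takes as long as a camera call.
- spot_in(camera, query): "xy" ([column, row] in pixels, amid what is visible of it).
- silhouettes(camera, query): "region" (420x560 bool, what is visible of it) and "xy" ([column, row] in pixels, amid what is visible of it).
Readings, each from a call of its own:
- current_clock(): time.
- current_joint_pos(): joint angles.
- current_qvel(): joint speeds.
- current_joint_torque(): joint torques, N m.
- current_position(): TCP position.
- current_orientation(): TCP orientation.
- current_force(): force on the tool from outside, world axes, zero at the start.
- current_torque(): the same for the moment, N m.
- current_finger_gap(): finger opening in m.
- current_grip_force(): force on a finger pad.
Only numpy, scipy, OpenCV 4.12 (cv2) and the standard library are available. Lean on these libraries where they do the work, as an engineer would, in place of code of your own. Each camera call takes 0.05 s, during which the arm holds its last target. There are 200 camera calls.

### The job

Take the rail injector that lies by itself on the bare bench and press it down into the spring clips of the holding fixture, rail stub up and nozzle end on the side of the round knob, until it snaps fully home. Then turn the black knob clockwise until the sprung clamp slide drops into the notch of its cam and its tongue has sprung out over the nozzle end; stop there, let go, and leave the things round about where they are.

Things in the scene. Friction and masses are not known exactly. Their poses are not given: they have to be found in the camera images.
- injector_mid (a point): The loose rail injector, alone on the bare bench (those on the mat are not it): pale rod 195 mm long, 0.4 to 0.65 kg: straight body 112 x 25 x 25, then a thinner nozzle end; black connector at the other. Point: middle of the straight body, 12.5 mm above its underside; grasp here, across. y axis: along it towards the connector (nozzle at -y); z up. Rail stub on top to 48 mm above the underside.
- injector_tip (a point): Tip of the injector's nozzle, on its axis, 116 mm from injector_mid towards -y.
- seat (a point): Where injector_mid lies when the injector is home in the fixture: 36.5 mm above the bench (underside at 24 mm, on two pads). Same axes: y along the seat, connector to +y, nozzle end to -y. Up to 8 mm off along y is fine. The fixture is a grey plate, 150 x 173 x 10 mm, fixed to the bench; between the two spring clips 66 mm are free for a gripper's fingers, down to the plate.
- clip_nozzle (a point): Spring clip 41 mm to the -y side of the seat: a pair of upright sprung steel fingers, 12 mm wide along y; this point is midway between them at their narrowest (20.6 mm apart, 47 mm above the bench). They flare to 34 mm apart at the top, 60 mm above the bench. The two clips together take some 5 to 22 N downward push till the 25 mm body snaps in.
- clip_connector (a point): The other, equal spring clip, 41 mm to the +y side of the seat.
- knob_grip (a point): Point on the upright axis of the round fluted black knob, 78 mm above the bench; it does not turn with it. Knob: 44 mm across, 62 to 90 mm above the bench, centre at x -72, y -74 mm from the seat. Turns clockwise from above and stays where left (0.13 N m drag). Start angle unknown; it looks alike all round. Stops: 75 degrees past the notch's middle, and under 110 degrees back from the start.
- cover_top (a point): Middle of the flat cover under the knob, 80 (x) x 68 (y) mm, 60 mm above the bench, which hides the cam. The notch comes after 60 to 170 degrees clockwise (mostly needs a fresh hold). 14 degrees before the notch's middle the slide snaps in and stays down for some 25 degrees; turned further, the knob stiffens by 0.1 to 0.5 N m and lifts it out again over 30 degrees (then turn back).
- clamp_slide (a joint): Travel of the sprung slide towards the injector, m: 0 held back on the cam's rim (start), 0.012 at the bottom of the notch. Spring 4.5 to 6.5 N; only the cam holds it back. Visible: its steel tongue comes out over the nozzle end, and its steel tail rod on the cover's other side stands 15 mm out at the start, 3 mm when dropped. It cannot drop fully unless the injector is home.
- slide_tongue (a point): Tip of the slide's steel tongue (14 mm wide, 47 to 55 mm above the bench); it moves with the slide, along the seat's x axis: 15 mm from the injector's axis when held back, 3 mm when dropped.
- screwdriver_black: Bystander: screwdriver, 200 mm long, lying on the bench; origin at its underside. Not to be disturbed.
- spanner_c: Bystander: spanner, 164 mm long, lying on the bench; origin at its underside. Not to be disturbed.
- hex_key: Bystander: black L-shaped hex key, 124 mm long, lying on the bench; origin at its underside. Not to be disturbed.

How it is judged:
By the outcome, as a careful person would: the job done as asked, in the order asked, and still so for the second after the job is handed in, with the robot touching nothing.
It also fails if it takes over 72 s, if anything falls off the work surface, if the arm or the gripper's body presses on something with over 40 N, if the wrist force passes 120 N, or if a joint passes its speed limit or range.

## Working session

There is one attempt and no reset: what is moved stays moved. The work goes in short steps, each a Python script; the robot and the scene stay as the last script left them, time stands still between calls to the robot, and variables do not carry over. Pictures are saved under pics/ and viewed, at most 10 in all, crops included, and the job is handed in when it is done.

```bash
mkdir -p pics; ls; cat > h.py <<'E'
from bench import *
import numpy as np, cv2
def px2w(c,xy,z=None):
    K,R,t=c["intrinsics"],c["R"],c["t"]
    u,v=xy; ray=np.linalg.inv(K)@[u,v,1]
    if z is None:
        d=c["range_z"][int(round(v)),int(round(u))]; return R.T@(ray*d-t)
    o=-R.T@t; d=R.T@ray; return o+d*(z-o[2])/d[2]
def cloud(c):
    h,w=c["range_z"].shape; v,u=np.mgrid[:h,:w]; d=c["range_z"]
    p=np.stack([u,v,np.ones_like(u)],-1)@np.linalg.inv(c["intrinsics"]).T*d[...,None]
    W=(p-c["t"])@c["R"]; W[d==0]=np.nan; return W
def w2px(c,X):
    p=c["intrinsics"]@(c["R"]@np.array(X)+c["t"]); return p[:2]/p[2]
E
python3 - <<'E'
from h import *
for n in("scene","top"):
    c=capture(n); cv2.imwrite(f"pics/{n}0.png",c["image"])
    print(n,"cam at",-c["R"].T@c["t"])
    for q in["injector_mid","injector_tip","seat","clip_nozzle","clip_connector","knob_grip","cover_top","slide_tongue","screwdriver_black","spanner_c","hex_key"]:
        for r in spot_in(n,q)[:3]:
            print(q,round(r["conf"],2),np.round(r["xy"]),np.round(px2w(c,r["xy"]),3))
E
```

```text
pics
scene cam at [ 0.01863706 -0.48682849  0.4971586 ]
injector_mid 0.94 [199. 226.] [0.495 0.164 0.027]
injector_tip 0.77 [196. 228.] [0.489 0.168 0.021]
injector_tip 0.39 [333. 276.] [ 0.498 -0.197  0.061]
seat 0.73 [330. 278.] [ 0.491 -0.197  0.06 ]
clip_nozzle 0.9 [334. 276.] [ 0.5   -0.197  0.059]
clip_connector 0.93 [331. 278.] [ 0.491 -0.198  0.06 ]
knob_grip 0.94 [333. 279.] [ 0.488 -0.204  0.062]
cover_top 0.57 [333. 275.] [ 0.497 -0.198  0.064]
screwdriver_black 0.94 [189. 265.] [0.384 0.062 0.027]
spanner_c 0.64 [329. 218.] [ 0.743 -0.027  0.005]
hex_key 0.73 [402. 251.] [ 0.728 -0.224  0.002]
hex_key 0.71 [197. 228.] [0.491 0.169 0.022]
hex_key 0.57 [332. 218.] [ 0.746 -0.032  0.005]
top cam at [0.51194787 0.02964829 1.33792389]
injector_mid 0.64 [290. 142.] [ 0.743 -0.028  0.001]
injector_mid 0.58 [207. 234.] [0.503 0.197 0.018]
injector_mid 0.21 [340. 210.] [ 0.557 -0.157  0.007]
injector_tip 0.93 [209. 233.] [0.504 0.193 0.017]
injector_tip 0.25 [364. 207.] [ 0.562 -0.212  0.057]
seat 0.64 [342. 210.] [ 0.555 -0.162  0.007]
clip_nozzle 0.86 [341. 210.] [ 0.558 -0.16   0.007]
clip_connector 0.78 [340. 207.] [ 0.566 -0.159  0.008]
knob_grip 0.95 [345. 210.] [ 0.555 -0.17   0.01 ]
knob_grip 0.6 [208. 231.] [0.511 0.193 0.024]
knob_grip 0.24 [374. 145.] [ 0.731 -0.257 -0.005]
cover_top 0.89 [338. 211.] [ 0.555 -0.151  0.008]
slide_tongue 0.42 [360. 206.] [ 0.564 -0.203  0.055]
screwdriver_black 0.9 [255. 275.] [0.392 0.073 0.027]
spanner_c 0.5 [286. 143.] [ 0.742 -0.019  0.002]
hex_key 0.56 [373. 143.] [ 0.734 -0.251  0.005]
```

View pics/scene0.png

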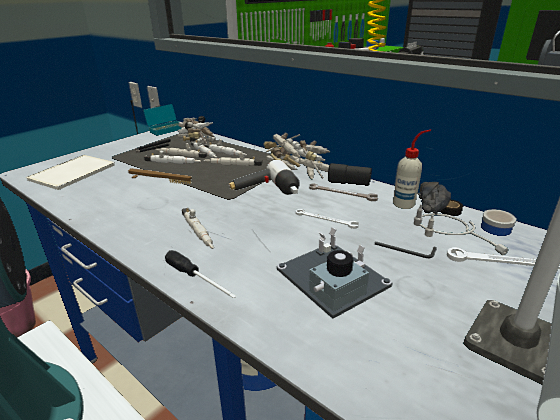

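```bash
python3 -c "
import cv2
i=cv2.imread('pics/top0.png'); cv2.imwrite('pics/top0b.png',cv2.resize(i[100:320,150:430],(764,600),interpolation=cv2.INTER_CUBIC))"
```

```text
(no output)
```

View pics/top0b.png

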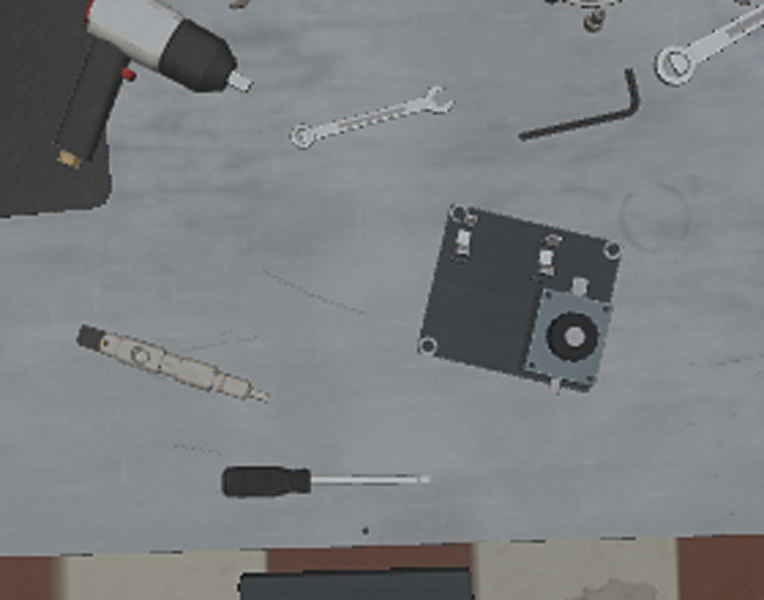

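The scene view shows the injector near (198,226) and the fixture with its knob near (340,262); the hex key, spanner and screwdriver are clear of both. In the enlarged top view, the connector is at the left (88,337), the stub at (140,354) and the nozzle tip at (268,398). The clips are at (464,240) and (546,260), the knob at (573,336), the tongue at (580,287) and the tail rod at (556,388).

```bash
cat > meas.py <<'E'
from h import *
def rect(P):
    (c,s,a)=cv2.minAreaRect((P*1000).astype(np.float32)); return np.array(c)/1000,s,a
def inside(W,c,r): return np.hypot(W[...,0]-c[0],W[...,1]-c[1])<r
if __name__=="__main__":
  for n in("top","scene"):
    c=capture(n); W=cloud(c); z=W[...,2]
    print(n,"bench z",np.nanmedian(z[inside(W,(.6,.05),.04)]),np.nanstd(z[inside(W,(.6,.05),.03)]))
    for s in silhouettes(n,"injector_mid")[:3]:
        m=s["region"]; P=W[m]; print(" sil",round(s["conf"],2),m.sum(),np.nanmean(P,0))
    # injector from height
    m=inside(W,(.495,.18),.12)&(z>.006)&(z<.06)&(W[...,0]>.42); P=W[m]
    xy=P[:,:2]; mu=xy.mean(0); w,V=np.linalg.eigh(np.cov(xy.T)); y=V[:,1]*np.sign(V[1,1])
    s=(xy-mu)@y; l=(xy-mu)@[y[1],-y[0]]
    print(" inj N",len(P),"yaw",np.arctan2(-y[0],y[1]),"len",np.ptp(s),"ends",mu+y*s.min(),mu+y*s.max(),"lat",l.min(),l.max(),"zmax",P[:,2].max())
    e=mu+y*s.min(); 
    for a in range(0,200,15):
        k=((s-s.min())*1000>=a)&((s-s.min())*1000<a+15)
        if k.any(): print("   ",a,k.sum(),"lat mid %.4f w %.4f zmax %.4f"%((l[k].max()+l[k].min())/2,np.ptp(l[k]),P[k,2].max()))
    # knob top
    m=inside(W,(.52,-.21),.12)&(z>.085)&(z<.1); K=W[m]; (cc,r)=cv2.minEnclosingCircle((K[:,:2]*1000).astype(np.float32)); print(" knob",m.sum(),cc,r,K.mean(0))
    m=inside(W,(.55,-.17),.16)&(z>.0055)&(z<.016); print(" plate",m.sum(),rect(W[m][:,:2]))
    m=inside(W,(.52,-.21),.12)&(z>.056)&(z<.064); Q=W[m]; print(" z60:",m.sum())
    m=inside(W,(.57,-.15),.1)&(z>.035)&(z<.064)&(W[...,0]>.55); Q=W[m]; 
    for q in Q[:40] if n=="top" else []: print("   ",np.round(q,3))
E
python3 meas.py
```

```text
top bench z -0.0007633594879865568 0.0028170689605016477
 sil 0.85 628 [0.5042798  0.18483247 0.01925044]
 sil 0.57 3721 [ 0.55903861 -0.15548723  0.02473224]
 inj N 600 yaw -0.33818762966080457 len 0.21166906479782086 ends [0.46894569 0.08083535] [0.53917282 0.28051495] lat -0.06529903789449171 0.08884424689747329 zmax 0.05176962987552805
    0 9 lat mid 0.0118 w 0.0882 zmax 0.0176
    15 17 lat mid 0.0336 w 0.0837 zmax 0.0184
    30 44 lat mid 0.0110 w 0.1443 zmax 0.0255
    45 40 lat mid -0.0026 w 0.0176 zmax 0.0247
    60 51 lat mid 0.0265 w 0.0818 zmax 0.0280
    75 60 lat mid -0.0181 w 0.0620 zmax 0.0291
    90 46 lat mid -0.0021 w 0.0244 zmax 0.0271
    105 52 lat mid 0.0388 w 0.1002 zmax 0.0290
    120 60 lat mid 0.0376 w 0.1013 zmax 0.0514
    135 48 lat mid 0.0318 w 0.0895 zmax 0.0518
    150 59 lat mid 0.0109 w 0.1334 zmax 0.0297
    165 47 lat mid -0.0202 w 0.0586 zmax 0.0297
    180 45 lat mid 0.0268 w 0.0735 zmax 0.0265
    195 21 lat mid -0.0029 w 0.1248 zmax 0.0215
 knob 240 (520.3557739257812, -194.23060607910156) 22.849035263061523 [ 0.52025628 -0.19440445  0.089812
[... 1618 characters left out ...]
0.0232
    45 53 lat mid 0.0024 w 0.0240 zmax 0.0248
    60 42 lat mid 0.0012 w 0.0223 zmax 0.0267
    75 39 lat mid 0.0021 w 0.0225 zmax 0.0265
    90 25 lat mid 0.0009 w 0.0169 zmax 0.0256
    105 47 lat mid 0.0033 w 0.0230 zmax 0.0462
    120 79 lat mid 0.0026 w 0.0228 zmax 0.0485
    135 17 lat mid -0.0033 w 0.0102 zmax 0.0257
    150 15 lat mid -0.0001 w 0.0122 zmax 0.0280
    165 27 lat mid 0.0027 w 0.0164 zmax 0.0314
    180 18 lat mid 0.0041 w 0.0179 zmax 0.0231
 knob 340 (517.6275024414062, -196.37677001953125) 22.687185287475586 [ 0.51501206 -0.19790923  0.08993863]
 plate 2029 (array([ 0.55828223, -0.15864714]), (175.13392639160156, 153.1544647216797), 75.42256927490234)
 z60: 745
```

```bash
cat > meas2.py <<'E'
from meas import *
def comp(m,seed):
    m=cv2.morphologyEx(m.astype(np.uint8),cv2.MORPH_OPEN,np.ones((2,2))); _,L,S,_=cv2.connectedComponentsWithStats(m)
    return L==1+np.argmax(S[1:,4])
def plane(c,m,z):
    v,u=np.nonzero(m); K,R,t=c["intrinsics"],c["R"],c["t"]
    d=(np.stack([u,v,np.ones_like(u)],-1)@np.linalg.inv(K).T)@R; o=-R.T@t
    return (o+d*((z-o[2])/d[:,2])[:,None])[:,:2]
def inj(n):
    c=capture(n); W=cloud(c); m=silhouettes(n,"injector_mid")[0]["region"]
    if n=="top": P=plane(c,m&(W[...,2]<.035),.0125)
    else:
        m&=(W[...,2]<.035)&(W[...,2]>0.004)&inside(W,(.5,.18),.13); P=W[m][:,:2]
    r=rect(P); 
    mu=P.mean(0); w,V=np.linalg.eigh(np.cov(P.T)); y=V[:,1]*np.sign(V[1,1]); s=(P-mu)@y
    return np.arctan2(-y[0],y[1]),mu+y*s.min(),mu+y*s.max(),np.ptp(s),r
if __name__=="__main__":
  for n in("top","scene"):
    print(n,inj(n))
    c=capture(n); W=cloud(c); z=W[...,2]; reg=inside(W,(.555,-.16),.15)
    m=reg&(z>-.01)&(z<.02)&(c["image"].max(-1)<105); m=comp(m,0)
    P=plane(c,m,.01); print(" plate",m.sum(),rect(P), "hsv med",np.median(c["image"][m],0))
    m=comp(inside(W,(.52,-.195),.04)&(z>.075)&(z<.1),0); k=(m&(z>.084)) if n=="scene" else m
    P=plane(c,m,.09) if n=="top" else W[k][:,:2]
    print(" knob",rect(P), P.mean(0))
    m=comp(inside(W,(.52,-.195),.07)&(z>.053)&(z<.1),0); print(" cover+knob",rect(plane(c,m,.06) if n=="top" else W[m][:,:2]))
E
python3 meas2.py
```

```text
top (np.float64(-0.3519150615035776), array([0.46970585, 0.09255363]), array([0.5354921 , 0.27170998]), np.float64(0.19085289859972104), (array([0.50239679, 0.18220764]), (190.84251403808594, 24.196956634521484), 70.03514099121094))
 plate 2479 (array([ 0.55736334, -0.15929982]), (174.07728576660156, 149.8641357421875), 74.99357604980469) hsv med [70. 66. 62.]
 knob (array([ 0.51758044, -0.19575873]), (42.7640495300293, 40.04920959472656), 88.44680786132812) [ 0.51744326 -0.19638986]
 cover+knob (array([ 0.51754242, -0.19694711]), (68.60442352294922, 79.88975524902344), 74.97671508789062)
scene (np.float64(-0.3376170833226521), array([0.46564581, 0.08871086]), array([0.53001655, 0.27207297]), np.float64(0.1943328485815654), (array([0.50074869, 0.17934662]), (194.38043212890625, 24.16530990600586), 69.48878479003906))
 plate 2067 (array([ 0.55230792, -0.1641293 ]), (175.82363891601562, 153.43626403808594), 74.85806274414062) hsv med [88. 85. 77.]
 knob (array([ 0.51652814, -0.19843237]), (40.4871711730957, 40.45610809326172), 12.646698951721191) [ 0.51391621 -0.19964568]
 cover+knob (array([ 0.56908606, -0.19934746]), (194.9739990234375, 55.30257797241211), 23.210493087768555)
```

```bash
cat >> h.py <<'E'
from scipy.spatial.transform import Rotation as Rn
def quat(psi):
    c,s=np.cos(psi),np.sin(psi)
    return Rn.from_matrix(np.array([[-s,c,0],[c,s,0],[0,0,-1]]).T.reshape(3,3).T if 0 else np.column_stack([[-s,c,0],[c,s,0],[0,0,-1]])).as_quat()
YF=-0.2618; KNOB=np.array([.5172,-.1965]); SEAT=np.array([.6059,-.1437])
YI=-0.348; INJ=np.array([.5079,.1983])
def st(s=""):
    print(s,"t %.2f"%current_clock(),"pos",np.round(current_position(),4),"F",np.round(current_force(),1),"Tz %.2f"%current_torque()[2],"gap %.4f"%current_finger_gap(),"q6 %.2f"%current_joint_pos()[5])
E
sed -i 's/np.array(\[\[-s,c,0\],\[c,s,0\],\[0,0,-1\]\]).T.reshape(3,3).T if 0 else //' h.py
python3 - <<'E'
from h import *
st("start")
for k in(0,np.pi):
    for nm,p,y in(("inj",INJ,YI),("seat",SEAT,YF)): print(k,nm,inverse_kinematics([*p,.1],quat(y+k)))
for a in np.arange(-180,180,20):
    q=inverse_kinematics([*KNOB,.12],quat(np.radians(a))); print(a,None if q is None else np.round(q,2))
E
```

```text
start t 1.70 pos [0.1547 0.5797 0.2226] F [-0.3 -0.1 -0.3] Tz -0.04 gap 0.0877 q6 -0.12
0 inj [ 2.45524867e-01  4.24503393e-01  1.76200374e+00 -4.44089210e-16
  9.55085518e-01  5.93524867e-01]
0 seat [-3.43738246e-01  5.16786135e-01  1.58542022e+00 -4.44089210e-16
  1.03938629e+00 -8.19382460e-02]
3.141592653589793 inj [ 2.45524867e-01  4.24503393e-01  1.76200374e+00 -4.44089210e-16
  9.55085518e-01 -2.54806779e+00]
3.141592653589793 seat None
-180 [-0.49  0.41  1.73 -0.    1.01  2.65]
-160 [-0.49  0.41  1.73 -0.    1.01  2.3 ]
-140 [-0.49  0.41  1.73 -0.    1.01  1.96]
-120 [-0.49  0.41  1.73 -0.    1.01  1.61]
-100 [-0.49  0.41  1.73 -0.    1.01  1.26]
-80 [-0.49  0.41  1.73 -0.    1.01  0.91]
-60 [-0.49  0.41  1.73 -0.    1.01  0.56]
-40 [-0.49  0.41  1.73 -0.    1.01  0.21]
-20 [-0.49  0.41  1.73 -0.    1.01 -0.14]
0 [-0.49  0.41  1.73 -0.    1.01 -0.49]
20 [-0.49  0.41  1.73 -0.    1.01 -0.84]
40 [-0.49  0.41  1.73 -0.    1.01 -1.19]
60 [-0.49  0.41  1.73 -0.    1.01 -1.54]
80 [-0.49  0.41  1.73 -0.    1.01 -1.88]
100 [-0.49  0.41  1.73 -0.    1.01 -2.23]
120 [-0.49  0.41  1.73 -0.    1.01 -2.58]
140 [-0.49  0.41  1.73 -0.    1.01 -2.93]
160 None
```

```bash
python3 - <<'E'
from h import *
move_ptp([*INJ,.10],quat(YI)); st("above")
print(servo_line([*INJ,.003],rate=.1,contact_N=8)); st("down")
move_gripper(0.0); st("grip")
servo_line([*INJ,.11],rate=.12); st("up")
c=capture("scene"); cv2.imwrite("pics/s1.png",cv2.resize(c["image"][120:330,100:380],(800,600)))
E
```

```text
above t 3.63 pos [0.5078 0.1992 0.1003] F [ 0.   0.6 -0.7] Tz -0.01 gap 0.0876 q6 0.59
False
down t 4.75 pos [0.5084 0.1985 0.0035] F [-0.3  0.1 -0.3] Tz -0.00 gap 0.0878 q6 0.59
grip t 5.74 pos [0.5079 0.1983 0.003 ] F [ 0.6 -0.3  0.4] Tz 0.04 gap 0.0246 q6 0.59
up t 6.78 pos [0.5071 0.1981 0.1093] F [-0.4  0.5 -3.9] Tz 0.05 gap 0.0245 q6 0.59
```

View pics/s1.png

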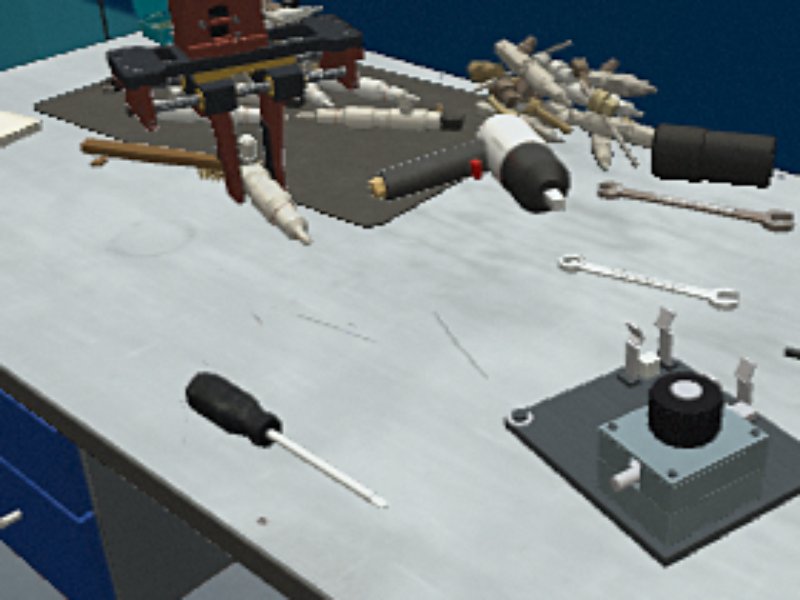

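The injector is held about level, with the nozzle towards the lower right (305,238). The fixture is undisturbed, and the tail rod is visible at (625,473). I'll hover over the seat and check the axis against the calibration.

```bash
python3 - <<'E'
from h import *
from meas2 import plane
move_ptp([*SEAT,.12],quat(YF)); sleep(.2); st("hover")
P0=current_position(); x=np.array([np.cos(YF),np.sin(YF)]); y=np.array([-x[1],x[0]])
for n in("top","scene"):
    c=capture(n); W=cloud(c)
    if n=="scene": cv2.imwrite("pics/s2.png",cv2.resize(c["image"][180:330,230:430],(800,600)))
    d=W-np.array([*P0[:2],0]); l=d[...,:2]@x; s=d[...,:2]@y; z=W[...,2]
    for lo,hi in((-.12,-.1),(-.1,-.058),(-.054,-.02),(.03,.05),(.058,.085)):
        m=(abs(l)<.03)&(s>lo)&(s<hi)&(z>.105)&(z<.175)
        if m.sum(): print(n,lo,hi,m.sum(),"l %.4f..%.4f med %.4f zmax %.4f zmed %.4f smin %.4f smax %.4f"%(l[m].min(),l[m].max(),np.median(l[m]),z[m].max(),np.median(z[m]),s[m].min(),s[m].max()))
E
```

```text
hover t 8.37 pos [ 0.6059 -0.1422  0.12  ] F [-1.2 -0.1 -3.8] Tz 0.05 gap 0.0244 q6 -0.08
top -0.1 -0.058 36 l -0.0084..-0.0018 med -0.0057 zmax 0.1395 zmed 0.1345 smin -0.0917 smax -0.0610
top 0.03 0.05 66 l -0.0116..0.0117 med -0.0005 zmax 0.1438 zmed 0.1371 smin 0.0329 smax 0.0495
top 0.058 0.085 71 l -0.0088..0.0102 med 0.0005 zmax 0.1423 zmed 0.1363 smin 0.0581 smax 0.0789
scene -0.12 -0.1 39 l -0.0055..0.0009 med -0.0027 zmax 0.1336 zmed 0.1315 smin -0.1184 smax -0.1008
scene -0.1 -0.058 239 l -0.0120..0.0094 med -0.0063 zmax 0.1412 zmed 0.1345 smin -0.0999 smax -0.0581
scene -0.054 -0.02 187 l -0.0145..0.0068 med -0.0093 zmax 0.1429 zmed 0.1371 smin -0.0540 smax -0.0201
scene 0.03 0.05 76 l -0.0120..0.0032 med -0.0076 zmax 0.1474 zmed 0.1375 smin 0.0300 smax 0.0497
scene 0.058 0.085 61 l -0.0106..0.0061 med -0.0084 zmax 0.1390 zmed 0.1352 smin 0.0585 smax 0.0754
```

View pics/s2.png

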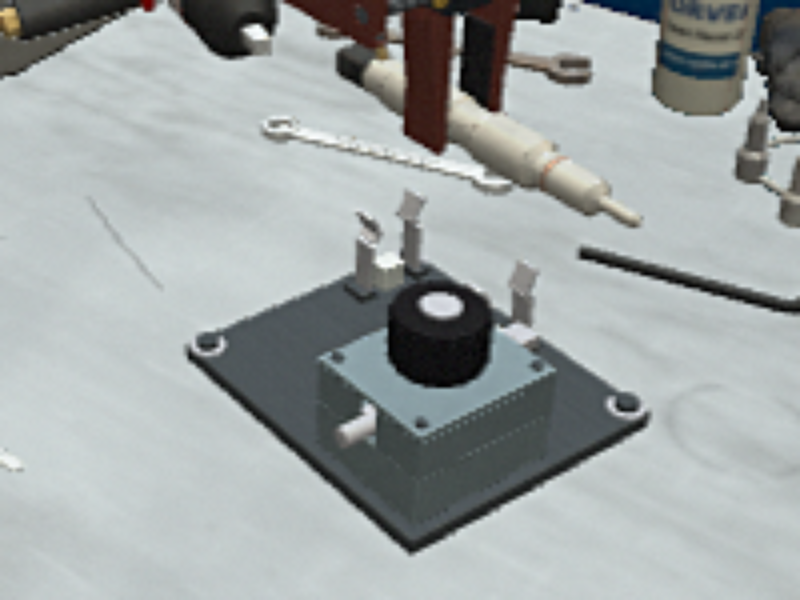

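The hover picture shows the injector centred over the clips, level, with its nozzle towards the knob side (tip at 635,220), stub up. I'll press it in by steps while watching the force.

```bash
python3 - <<'E'
from h import *
x=np.array([np.cos(YF),np.sin(YF)]); 
servo_line([*SEAT,.062],rate=.12); st()
for z in(.055,.048,.043,.039,.035,.031,.028,.0262):
    servo_line([*SEAT,z],rate=.05); F=current_force(); print("z %.3f pz %.4f Fz %.1f Flat %.1f gap %.4f"%(z,current_position()[2],F[2],F[:2]@x,current_finger_gap()))
    if F[2]>60: break
st("pressed")
c=capture("scene"); cv2.imwrite("pics/s3.png",cv2.resize(c["image"][180:330,230:430],(800,600)))
E
```

```text
t 9.10 pos [ 0.6062 -0.1438  0.0622] F [ 1.1 -0.4 -3.9] Tz 0.02 gap 0.0244 q6 -0.08
z 0.055 pz 0.0552 Fz -4.5 Flat -0.3 gap 0.0244
z 0.048 pz 0.0480 Fz -3.9 Flat 2.0 gap 0.0242
z 0.043 pz 0.0431 Fz -3.2 Flat 2.7 gap 0.0242
z 0.039 pz 0.0388 Fz -3.2 Flat 3.5 gap 0.0247
z 0.035 pz 0.0346 Fz -4.9 Flat 3.8 gap 0.0242
z 0.031 pz 0.0302 Fz -7.8 Flat 4.0 gap 0.0247
z 0.028 pz 0.0272 Fz -8.3 Flat 2.1 gap 0.0243
z 0.026 pz 0.0269 Fz 5.2 Flat -2.1 gap 0.0245
pressed t 11.18 pos [ 0.6051 -0.1434  0.0269] F [-2.   0.6  5.2] Tz -0.02 gap 0.0245 q6 -0.08
```

View pics/s3.png

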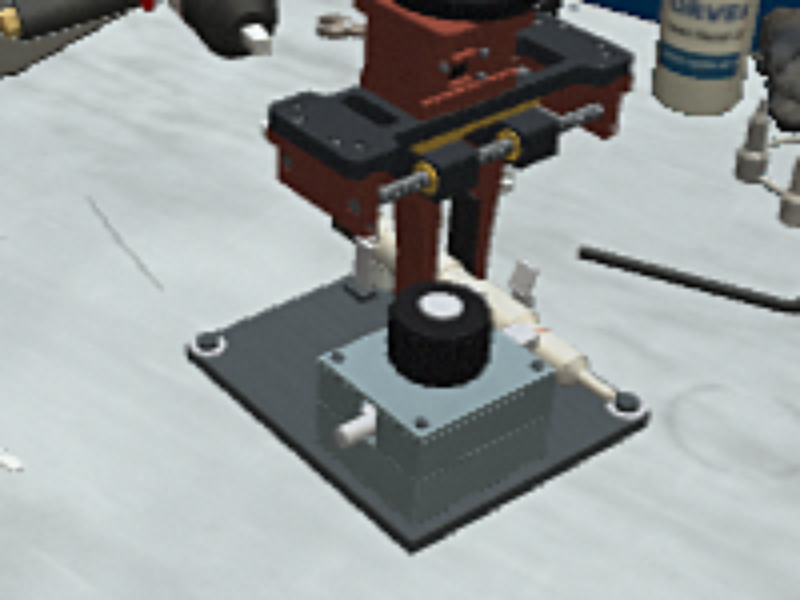

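Seated: the injector lies in both clips behind the cover (nozzle tip at 610,395), and the push ended on the pads. I'll press a little more to be sure, release, verify the height, then take hold of the knob.

```bash
cat >> h.py <<'E'
def tail(save=None):
    "reach of the tail rod beyond the cover (mm) and tongue x, from the scene picture"
    c=capture("scene"); W=cloud(c); x=np.array([np.cos(YF),np.sin(YF)]); y=np.array([-x[1],x[0]])
    d=W[...,:2]-SEAT; l=d@x; s=d@y; z=W[...,2]
    m=(abs(s+.074)<.03)&(l<-.113)&(l>-.14)&(z>.02)&(z<.058)
    if save: cv2.imwrite(save,cv2.resize(c["image"][180:330,230:430],(800,600)))
    return int(m.sum()), np.round([np.percentile(l[m],5)*1000,np.median(s[m])*1000,np.median(z[m])*1000],1) if m.sum() else None
E
python3 - <<'E'
from h import *
print(servo_line([*SEAT,.0245],rate=.03,contact_N=25)); st("press")
servo_line([*SEAT,.0265],rate=.05)
move_gripper(.06); st("open")
servo_line([*SEAT,.13],rate=.15); st("up")
move_ptp([*KNOB,.13],quat(np.radians(100))); st("knob hover")
c=capture("top"); W=cloud(c); x=np.array([np.cos(YF),np.sin(YF)]); y=np.array([-x[1],x[0]])
d=W[...,:2]-SEAT; l=d@x; s=d@y; z=W[...,2]
for lo,hi in((-.115,-.1),(-.07,-.05),(-.03,-.01),(.01,.03),(.05,.08)):
    m=(abs(l)<.006)&(s>lo)&(s<hi)&(z<.09); print(lo,hi,m.sum(),"z med %.4f max %.4f"%(np.median(z[m]),z[m].max()))
print("tail",tail("pics/s4.png"))
print(servo_line([*KNOB,.0645],rate=.1,contact_N=10)); st("at knob")
E
```

```text
False
press t 11.48 pos [ 0.6051 -0.1434  0.0268] F [-5.6  2.2 19.1] Tz -0.03 gap 0.0245 q6 -0.08
open t 12.46 pos [ 0.6059 -0.1437  0.0265] F [ 0.3  0.2 -0. ] Tz 0.02 gap 0.0600 q6 -0.08
up t 13.30 pos [ 0.6052 -0.1435  0.1292] F [-1.3  0.3 -0.4] Tz 0.00 gap 0.0597 q6 -0.08
knob hover t 15.16 pos [ 0.5172 -0.1964  0.1297] F [ 0.1 -0.2  0.8] Tz -0.02 gap 0.0602 q6 -2.23
  return _methods._mean(a, axis=axis, dtype=dtype,
  ret = ret.dtype.type(ret / rcount)
Traceback (most recent call last):
ValueError: zero-size array to reduction operation maximum which has no identity
```

```bash
python3 - <<'E'
from h import *
x=np.array([np.cos(YF),np.sin(YF)]); y=np.array([-x[1],x[0]])
for n in("top","scene"):
    c=capture(n); W=cloud(c); d=W[...,:2]-SEAT; l=d@x; s=d@y; z=W[...,2]
    for lo,hi in((-.07,-.05),(-.03,-.01),(.01,.035),(.05,.08)):
        m=(abs(l)<.012)&(s>lo)&(s<hi)&(z<.09)&(z>.015)
        if m.sum(): print(n,lo,hi,m.sum(),"z med %.4f max %.4f"%(np.median(z[m]),z[m].max()))
print("tail",tail("pics/s4.png"))
print(servo_line([*KNOB,.0645],rate=.1,contact_N=10)); st("at knob")
print("tail",tail("pics/s5.png"))
E
```

```text
top -0.07 -0.05 58 z med 0.0445 max 0.0508
top -0.03 -0.01 69 z med 0.0443 max 0.0510
top 0.01 0.035 92 z med 0.0481 max 0.0728
top 0.05 0.08 86 z med 0.0433 max 0.0582
scene -0.07 -0.05 53 z med 0.0468 max 0.0497
scene -0.03 -0.01 29 z med 0.0470 max 0.0506
scene 0.01 0.035 107 z med 0.0468 max 0.0714
scene 0.05 0.08 47 z med 0.0401 max 0.0452
tail (45, array([-125.3,  -75.1,   46.1]))
False
at knob t 16.17 pos [ 0.5176 -0.1967  0.0648] F [ 0.3 -0.6 -0.4] Tz 0.01 gap 0.0602 q6 -2.23
tail (44, array([-125.3,  -74.7,   46.1]))
```

View pics/s5.png

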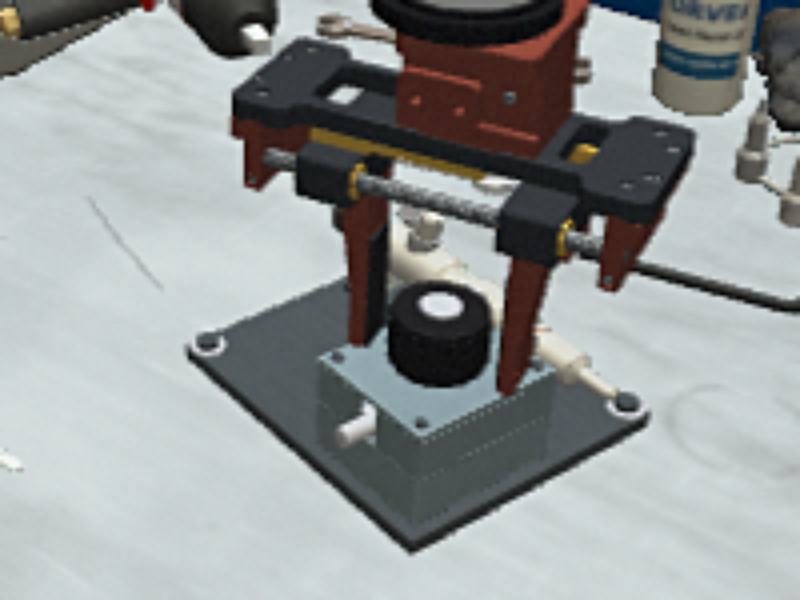

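The injector is home (body top about 49 mm, stub about 72 mm). The fingers straddle the knob at (440,330), and the tail rod at (352,428) still stands out. I'll grip and turn clockwise in steps, watching the tail rod.

```bash
python3 - <<'E'
from h import *
move_gripper(0.0); st("grip"); P=[*KNOB,.0645]
a=100
while a>-75:
    a-= 10 if a>60 else 6
    try: servo_line(P,quat(np.radians(a)),rate=.15)
    except PlanningError as e: print("plan",e); break
    n,r=tail(); F=current_force()
    print("a %d t %.2f q6 %.2f Tz %.2f tail %d %s Fxy %.1f gap %.4f"%(a,current_clock(),current_joint_pos()[5],current_torque()[2],n,r,np.hypot(*F[:2]),current_finger_gap()))
    if n<25 or current_clock()>50: break
E
```

```text
grip t 16.62 pos [ 0.5174 -0.1958  0.065 ] F [-0.8  5.5  5.8] Tz -0.15 gap 0.0437 q6 -2.23
a 90 t 17.00 q6 -2.06 Tz -0.10 tail 45 [-124.9  -75.3   45.8] Fxy 5.6 gap 0.0436
a 80 t 17.38 q6 -1.88 Tz -0.11 tail 45 [-125.5  -74.6   46. ] Fxy 8.2 gap 0.0433
a 70 t 17.75 q6 -1.71 Tz -0.09 tail 46 [-125.2  -75.    45.6] Fxy 7.2 gap 0.0433
a 60 t 18.12 q6 -1.53 Tz -0.08 tail 44 [-125.8  -75.    45.8] Fxy 8.8 gap 0.0436
a 54 t 18.43 q6 -1.43 Tz -0.16 tail 46 [-125.5  -75.2   45.9] Fxy 10.6 gap 0.0430
a 48 t 18.74 q6 -1.33 Tz -0.20 tail 45 [-125.6  -74.8   45.7] Fxy 10.9 gap 0.0434
a 42 t 19.05 q6 -1.22 Tz -0.07 tail 43 [-125.4  -75.2   46. ] Fxy 10.4 gap 0.0434
a 36 t 19.36 q6 -1.12 Tz -0.29 tail 22 [-118.2  -74.1   45.7] Fxy 11.5 gap 0.0434
```

```bash
python3 - <<'E'
from h import *
print(tail()); sleep(.3); print(tail("pics/s6.png")); st()
E
```

```text
(21, array([-118.2,  -74. ,   45.8]))
(20, array([-117.3,  -74.4,   45.1]))
 t 19.76 pos [ 0.5181 -0.1942  0.065 ] F [ 3.1 11.8  6.3] Tz -0.37 gap 0.0434 q6 -1.12
```

View pics/s6.png

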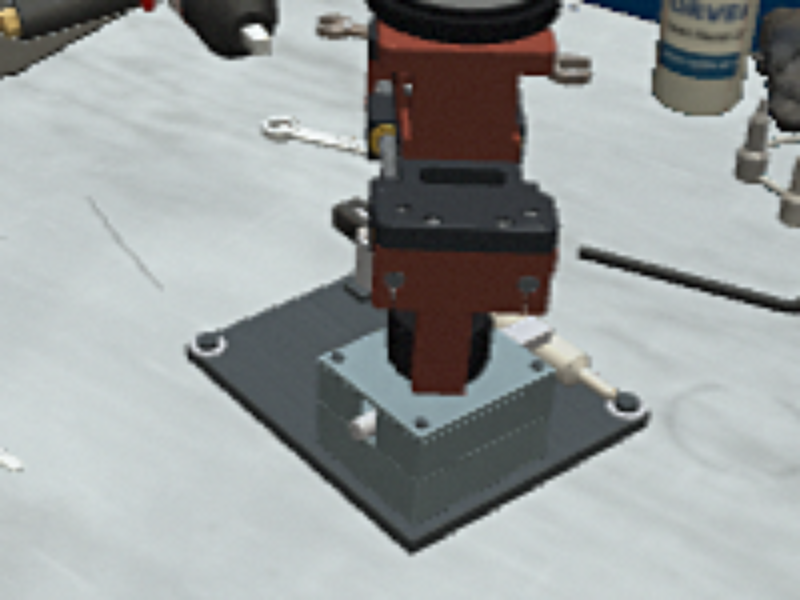

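The tail rod, at (362,425), is now much shorter, and the tongue shows over the nozzle end at (530,330). I'll turn a little further towards the middle of the notch and see whether it moves any more.

```bash
python3 - <<'E'
from h import *
P=[*KNOB,.0645]
for a in (33,30):
    servo_line(P,quat(np.radians(a)),rate=.15); sleep(.2)
    print(a,[tail() for _ in range(2)],"Tz %.2f"%current_torque()[2])
c=capture("scene"); cv2.imwrite("pics/s7.png",cv2.resize(c["image"][245:305,300:400],(800,480),interpolation=cv2.INTER_CUBIC))
o=SEAT; x=np.array([np.cos(YF),np.sin(YF)]); y=np.array([-x[1],x[0]])
for e in(15,9,3): print(e,(w2px(c,[*(SEAT-(.112+e/1000)*x-.074*y),.046])-[300,245])*8)
for e in(15,9,3): print("tongue",e,(w2px(c,[*(SEAT-e/1000*x-.074*y),.055])-[300,245])*8)
E
```

```text
33 [(4, array([-113.6,  -73.9,   46.1])), (9, array([-113.9,  -73.3,   43. ]))] Tz -0.38
30 [(6, array([-114.4,  -72.1,   46.6])), (8, array([-114. ,  -74.2,   44.2]))] Tz -0.17
15 [115.4845827  349.90591663]
9 [137.06139026 339.38317631]
3 [158.45820118 328.9482181 ]
tongue 15 [493.99079565 135.61073921]
tongue 9 [512.6446449  126.62957501]
tongue 3 [531.15325234 117.71833958]
```

View pics/s7.png

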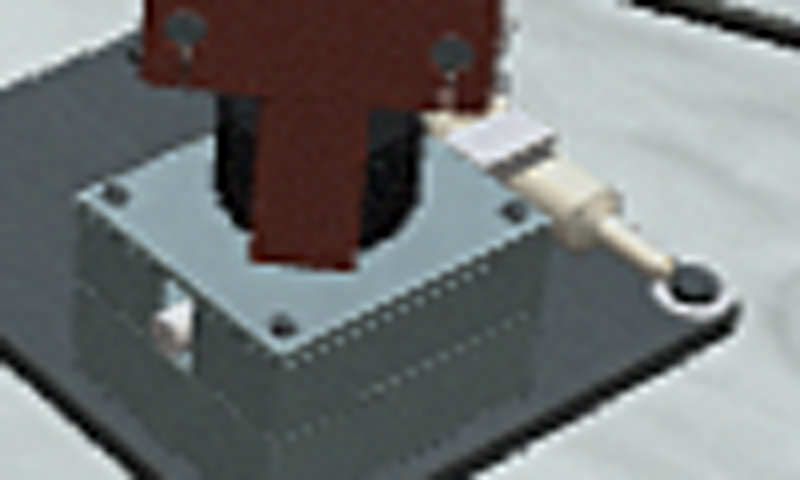

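The slide is fully down: the rod end is at about (160,328), where 3 mm out projects, and the tongue at (510,140) lies over the nozzle end. Now I'll let go and retreat.

```bash
python3 - <<'E'
from h import *
move_gripper(.06); servo_line([*KNOB,.16],rate=.15)
move_ptp([.45,.0,.25],quat(YF)); sleep(.3); st()
print([tail() for _ in range(4)])
c=capture("top")
x=np.array([np.cos(YF),np.sin(YF)]); y=np.array([-x[1],x[0]])
W=cloud(c); d=W[...,:2]-SEAT; l=d@x; s=d@y; z=W[...,2]
for lo,hi in((-.07,-.05),(-.03,-.01),(.01,.035)):
    m=(abs(l)<.012)&(s>lo)&(s<hi)&(z<.09)&(z>.015); print(lo,m.sum(),"med %.4f max %.4f"%(np.median(z[m]),z[m].max()))
a=cv2.resize(c["image"][130:270,280:420],(400,400)); s_=capture("scene"); b=cv2.resize(s_["image"][230:310,290:400],(400,400))
cv2.imwrite("pics/s8.png",np.hstack([a,b]))
E
```

```text
t 23.52 pos [ 0.4501 -0.0005  0.2496] F [0.9 0.5 0.4] Tz 0.05 gap 0.0600 q6 0.11
[(10, array([-113.8,  -73.1,   44.1])), (10, array([-113.9,  -72.4,   43.9])), (7, array([-114.4,  -73.8,   44.1])), (11, array([-113.9,  -73.5,   43.4]))]
-0.07 61 med 0.0455 max 0.0588
-0.03 65 med 0.0449 max 0.0519
0.01 96 med 0.0480 max 0.0757
```

View pics/s8.png

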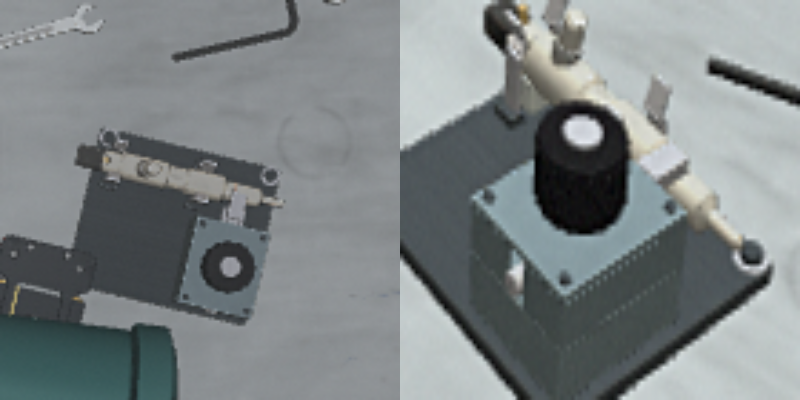

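Both views show the injector home in the clips and the tongue over the nozzle end (top view 235,205). The tail rod is nearly flush (scene view 515,280), the robot is clear, and the hex key and spanner are where they were.

```bash
python3 -c "
from bench import *
print(close_job())"
```

```text
the job is handed in; nothing more can be done
None
```

The injector is snapped fully home in the clips and the clamp slide has dropped into its notch with the tongue over the nozzle end; I handed the job in with the robot clear, at about 24 s on the robot's clock.

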